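Cock the desoldering pump and hold it ready over the board

TASK

I am about to take the small connector off the board clamped in the vise. Push the desoldering pump's plunger fully home while the pump still stands in its tube, then draw the pump out and hold it for me, nozzle down and sloping at about 45 degrees, with the nozzle's end about a centimetre above the connector, without touching the board or the vise. Finish while still holding it there, and leave the other things on the bench where they are.

Things in the scene. Friction and masses are not known exactly. Their poses are not given: they have to be found in the camera images.
- plunger_top (a point): Centre of the flat top of the pump's black plunger knob (knob 19 mm across, 10 mm thick, on a thin steel rod). Its z axis is the pump's axis, pointing away from the nozzle: up while the pump stands in its tube. It lies 194 mm from the nozzle's end when the plunger is out and 164 mm when it is home.
- plunger (a joint): How far the plunger is pushed in, in m: 0 fully out (at the start), 0.030 fully home against its stop. It is stiff: it takes 5 to 8 N to move and stays where it is left.
- pump_barrel (a point): Place to grip the pump: on the axis of its straight round aluminium barrel, 116 mm from the nozzle's end. The barrel is 20 mm in diameter, from 34 to 140 mm from the nozzle's end; above it come a black collar (21 mm across, to 153 mm) and the plunger knob. z points along the pump, from the nozzle to the plunger. The pump weighs 60 to 115 g. At the start it stands in the stand's tube, so that this point is about 133 mm above the table.
- pump_nozzle (a point): Centre of the end of the pump's thin white nozzle (7 mm across; the 34 mm before the barrel taper from it). z points along the pump, from the nozzle to the plunger. At the start it rests on the floor of the tube.
- holder_mouth (a point): Centre of the mouth of the stand's upright round dark steel tube, 90 mm above the table; z up. The bore is 23 mm wide (26 mm in the last few mm) and 73 mm deep; outside, the tube is 32 mm across at the rim.
- stand: The pump's bench stand, fixed: a grey base 112 x 82 mm, 14 mm high, with the tube 24 mm from its middle along its +x axis and a low dish of spare nozzles (24 mm high) on the other half. Origin: centre of its underside; z up.
- pump: The whole desoldering pump (loose) with its plunger. Origin at the centre of the nozzle's end, z along the pump to the plunger.
- connector (a point): Centre of the top of the small pale box-shaped connector (about 9 x 6 mm) in the middle of one short edge of the green board in the vise, at the end away from the board's three little upright pillars; 54 mm above the table, about 4 mm above the board's face. z up. Nothing within 80 mm of it stands higher than 62 mm above the table.
- vise: PCB vise, fixed, with the board (50 x 76 mm, level, clamped between its two pale jaws) in it: base 82 mm in x, 206 mm in y, 55 mm high at the jaws, black knob at its -y end. Origin: centre of its underside; z up. The connector is towards its +y end.
- spool: Bystander, loose: reel of solder standing on its flange, 52 mm in diameter, 30 mm high. Origin: centre of its underside.
- tweezers: Bystander, loose: steel tweezers, 126 mm long in y, 14 mm wide, 9 mm high. Origin: centre of the underside.
- tin: Bystander, loose: round flux tin, 47 mm in diameter, 18 mm high. Origin: centre of the underside.
- cutter: Bystander, loose: flush cutter, 117 mm long in y, 48 mm wide, 11 mm high. Origin: centre of the underside.

How it is judged:
By the outcome, as a careful person would: the job done as asked, in the order asked, and still so for the second after the job is handed in, while the arm keeps its last pose, push and grip.
It also fails if it takes over 42 s, if anything falls off the work surface, if the arm or the gripper's body presses on something with over 40 N, if the wrist force passes 120 N, or if a joint passes its speed limit or range.

ROBOT

A 6-joint arm with a two-finger parallel gripper is mounted at the origin on a cart in front of the work surface, level with it; the furniture and walls round the work are solid. World frame = base frame: x ahead of the robot, y to its left, z up, the work surface at z = 0. Lengths are in mm, angles in rad, forces in N, time in s.
With the tool pointing down it reaches from about 400 to 925 mm from the base axis. Payload 12.5 kg.
Tool frame: the origin (TCP) lies midway between the tips of the shut fingers; the grasp point (between the pads) lies 19 mm behind it; z points along the fingers, y is the line along which they close (so a half turn about z gives the same grasp; the last joint's range is limited). The gripper opens to 95 mm and grips with 3 to 60 N. Pads are 20 mm wide; open, the fingers measure 119 mm over their backs; the gripper's body (75 mm by 180 mm) begins 59 mm behind the grasp point.
Start: joints at [-1.368, 0.491, 1.559, -0, 1.092, -0.106], TCP at [189.97, -595.448, 214.661] pointing down, gripper open.
Joint ranges: [-3.1, 3.1], [-0.84, 2.19], [0.05, 2.79], [-1.13, 4.28], [0.06, 2.93], [-2.69, 2.69]. Speed limits (rad/s): [2.22, 2.22, 2.79, 3.14, 3.14, 3.14].

INTERFACE

Orientations are given as [roll, pitch, yaw] about the fixed x, y, z axes, in that order (R = Rz(yaw) Ry(pitch) Rx(roll)).
In Python, from cell import env gives the robot as it stands.
- The arm moves only by the tool arm_command, never from a script. Its argument "targets" is a list of rows, each a list of 5 numbers: the shift along the tool's x, y, z in mm, then the turn about the tool's z in degrees, then the opening, from 0 (shut) to 1 (fully open). In form: [[tx, ty, tz, roll, fingers], ...]. A call has 1 to 5 rows; each row is the pose to reach, as a shift and turn from the pose commanded when the call began, along the tool's axes at that moment; what a row does not reach only later rows make up. A row lasts 1/10 s, in which the tool goes at most 50 mm and 8.59 degrees, less where a joint would pass 70% of its speed; a pose out of reach is approached as far as the arm can. A call with a gripper value outside its range is refused whole. The fingers move at their own pace and stop on an object; the grip force is fixed at half the most. Time passes only in rows, so rows that repeat a pose let the fingers close. It gives the time, the measured TCP pose, the force, the opening and the grip force at its end, in the units of the state.
- env.state(): the state, without advancing time (a new reading comes with each control period).
- env.read_camera(name): name is "side" or "top"; returns a dict with "frame" (480x640x3 uint8, red, green, blue), "vertical_fov" (degrees; the focal length in pixels is half the picture's height over the tangent of half this angle, whatever the lens; pixels are square), "cx", "cy" (the principal point, pixels), "world_from_camera" (4x4, takes a point from camera to world coordinates). Camera axes: x right, y down, z forward; pixel columns grow to the right and rows downward; lengths in mm; the calibration is good to about 2 mm. A picture is of the moment at which its call begins. There is no depth.
- env.job_done(): hands the job in; it is judged then, once.
The state is a dict: "t": time; "joints": joint angles; "qvel": joint speeds; "tau": joint torques, N m; "eef_pos": TCP position; "tcp_rot": TCP orientation; "ft_force": force on the tool from outside, world axes, zero at the start; "moment": the same for the moment, N m; "opening": opening from 0.0 (shut) to 1.0 (fully open); "grip_force": force on a finger pad.
Only numpy, scipy, OpenCV 4.12 (cv2) and the standard library are available. Lean on these libraries where they do the work, as an engineer would, in place of code of your own. Each camera call takes 0.05 s, during which the arm holds its last target. There are 200 camera calls.

## Working session

There is one attempt and no reset: what is moved stays moved. The work goes in short steps, Python scripts to look and compute and a tool call to move; the robot and the scene stay as the last step left them, time stands still between calls to the robot, and variables do not carry over. Pictures are saved under pics/ and viewed, at most 10 in all, crops included, and the job is handed in when it is done.

Besides the shell and the picture viewer there is one more tool, called after "Request:" in YAML: its name, and indented under it one key for each argument. arm_command: Moves the arm, as the interface text tells. Its arguments: {"type":"object","properties":{"targets":{"type":"array","items":{"type":"array","items":{"type":"number"}}}},"required":["targets"]}

```bash
mkdir -p pics; cat > h.py <<'E'
import numpy as np, cv2
from cell import env
def snap(n):
    c=env.read_camera(n); np.savez(f'{n}.npz',K=[c['vertical_fov'],c['cx'],c['cy']],T=c['world_from_camera'],f=c['frame']); return c
def ray(n,u,v):
    d=np.load(f'{n}.npz'); fov,cx,cy=d['K']; T=d['T']; f=240/np.tan(np.radians(fov)/2)
    return T[:3,3], T[:3,:3]@np.array([(u-cx)/f,(v-cy)/f,1])
def atz(n,u,v,z):
    o,r=ray(n,u,v); return o+r*(z-o[2])/r[2]
def proj(n,p):
    d=np.load(f'{n}.npz'); fov,cx,cy=d['K']; T=d['T']; f=240/np.tan(np.radians(fov)/2)
    q=T[:3,:3].T@(np.array(p)-T[:3,3]); return np.round([cx+f*q[0]/q[2],cy+f*q[1]/q[2]],1)
E
python3 - <<'E'
from h import *
for n in('top','side'):
    c=snap(n); cv2.imwrite(f'pics/{n}0.png',c['frame'][:,:,::-1]); print(n,c['vertical_fov'],c['cx'],c['cy'],np.round(c['world_from_camera'],3).tolist())
print(env.state())
E
```

```text
top 45.6435339689644 318.00108586424636 244.38258336742928 [[0.011, -0.985, 0.172, 356.585], [-1.0, -0.009, 0.013, -248.807], [-0.012, -0.172, -0.985, 1113.562], [0.0, 0.0, 0.0, 1.0]]
side 54.493224901005746 319.7804556173795 239.79229589961346 [[0.96, -0.158, 0.231, 330.47], [-0.28, -0.603, 0.747, -884.524], [0.021, -0.782, -0.623, 669.362], [0.0, 0.0, 0.0, 1.0]]
{'t': 0.1, 'joints': array([-1.36760186e+00,  4.91495940e-01,  1.55941422e+00, -4.66772180e-06,
        1.09171592e+00, -1.05571626e-01]), 'qvel': array([-2.86667938e-05,  4.67474311e-04, -2.30100067e-03,  1.54591859e-03,
        2.60503745e-04,  1.37473031e-03]), 'tau': array([ 3.21670334e-03, -6.13622975e+01, -2.58606702e+01,  6.93723257e-02,
        4.70064115e-02, -3.56876137e-05]), 'eef_pos': array([ 189.91744732, -595.20278616,  214.11341173]), 'tcp_rot': array([-3.14056455e+00, -1.04779988e-04,  3.08768196e-01]), 'ft_force': array([-0.09982048,  0.79427427, -0.16041815]), 'moment': array([-0.01731374,  0.04607153, -0.01369921]), 'grip_force': 0.0, 'opening': 0.999362506101166}
```

View pics/top0.png

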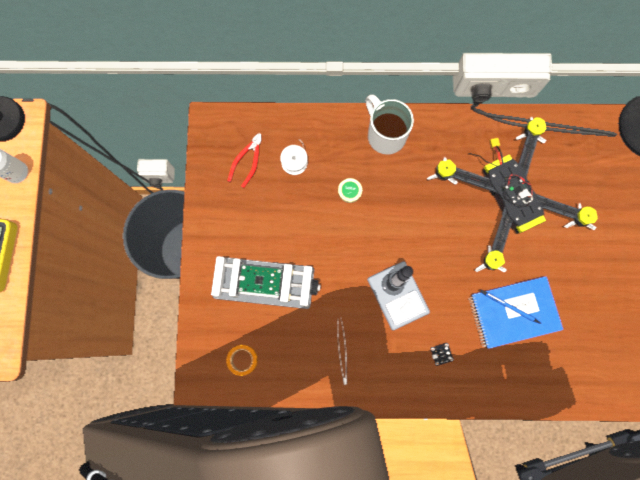

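View pics/side0.png

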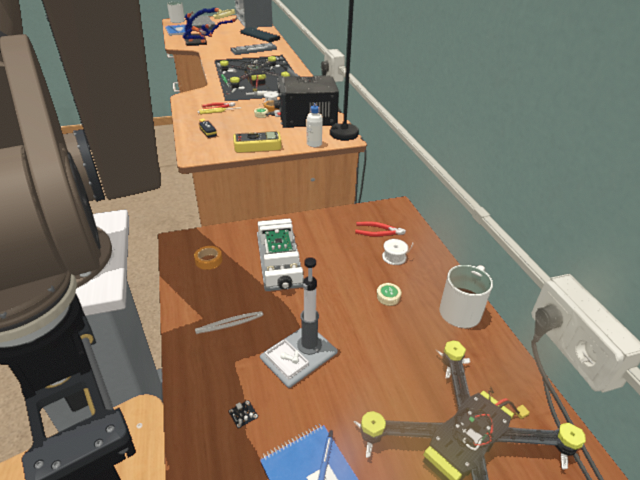

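The top view shows the vise at (265,283), with its knob at (316,287), and the stand at (398,295), with the pump knob at about (405,271). The side view shows the pump knob at about (310,263) and the tube mouth at about (309,318). I'll take enlarged crops next.

```bash
python3 - <<'E'
from h import *
t=np.load('top.npz')['f'];s=np.load('side.npz')['f']
def cr(f,u,v,w,h,k): return cv2.resize(f[v:v+h,u:u+w],None,fx=k,fy=k,interpolation=cv2.INTER_CUBIC)
a=cr(t,205,245,130,70,6)          # 780x420
cv2.imwrite('pics/c1.png',a[:,:,::-1])
b=np.hstack([cr(t,360,255,75,75,5),cr(s,270,250,75,75,5)])
b=np.vstack([b,np.hstack([cr(s,250,210,75,42,5),cr(s,270,310,75,42,5)])])
cv2.imwrite('pics/c2.png',b[:,:,::-1]); print(b.shape)
E
```

```text
(585, 750, 3)
```

View pics/c1.png

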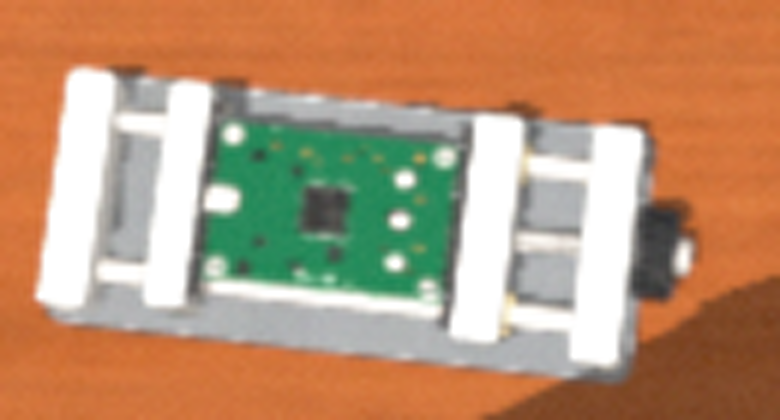

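View pics/c2.png

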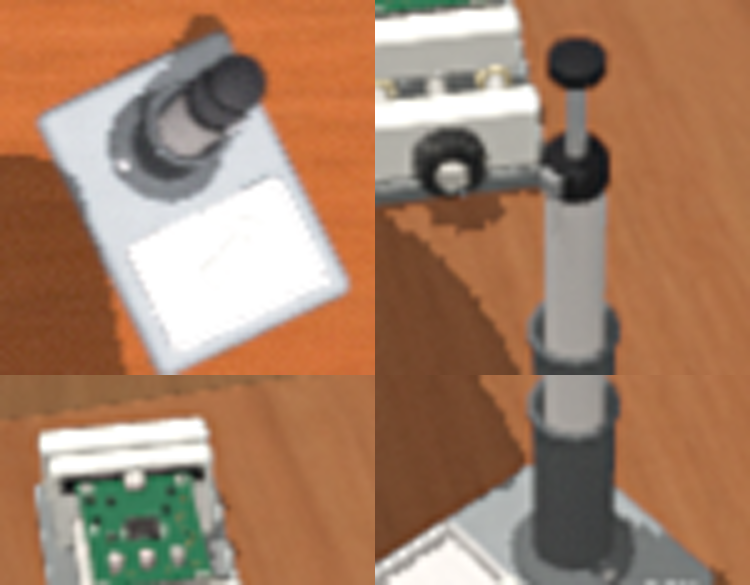

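Connector: top view (242.0,278.2), side view (277,230.5). Knob-top centre: top view (408,271), side view (310.4,261). Tube mouth: side view (309.6,315).

```bash
python3 - <<'E'
from h import *
def tri(a,b):
    o1,d1=ray('top',*a);o2,d2=ray('side',*b)
    s=np.linalg.lstsq(np.c_[d1,-d2],o2-o1,rcond=None)[0]
    p,q=o1+s[0]*d1,o2+s[1]*d2; return np.round((p+q)/2,1),np.round(q-p,1)
print('conn',tri((242,278.2),(277,230.5)),atz('top',242,278.2,54),atz('side',277,230.5,54))
print('knob',tri((408,271),(310.4,261)),atz('top',408,271,211),atz('side',310.4,261,211))
print('mouth',atz('side',309.6,315,90))
# vise corners top face of jaws z55 ; board long-edge direction
for uv in((235,249+18),(279,271)): print('scr',atz('top',*uv,50))
for n,u,v in(('spool',294,159),('tin',350,190),('stand',398,296),('tape',242,361),('mug',390,125)): print(n,atz('top',u,v,20).round())
print('tweez',atz('top',340,320,5).round(),atz('top',346,383,5).round())
E
```

```text
conn (array([476.9, -93.4,  55.5]), array([ 2.2, -0.2,  0.2])) [475.95101285 -93.05837435  54.        ] [478.37024784 -91.42680203  54.        ]
knob (array([ 472.6, -380.2,  211.4]), array([ 0.5, -0.1,  0.1])) [ 472.34156844 -380.20894817  211.        ] [ 472.98259491 -379.6923976   211.        ]
mouth [ 473.36032657 -377.22212236   90.        ]
scr [497.46011811 -78.54538729  50.        ]
scr [ 490.67088998 -161.65382604   50.        ]
spool [ 720. -184.   20.]
tin [ 657. -296.   20.]
stand [ 448. -388.   20.]
tape [323. -93.  20.]
mug [ 793. -377.   20.]
tweez [ 402. -278.    5.] [ 284. -290.    5.]
```

Knob top is at about (472.5, -380, 211) and the connector at (477, -92.5, 54). The tool stays vertical, so I'll do it in this order:

1. Press the plunger home with the shut fingers.
2. Grip the barrel and lift it until only the nozzle is left in the mouth.
3. Pivot the pump 45° in the pads against the tube mouth.
4. Carry it over to the connector.

Request:
arm_command:
  targets:
    - [45, -16, -40, 0, 0]
    - [90, -32, -40, 0, 0]
    - [135, -48, -40, 0, 0]
    - [180, -64, -40, 0, 0]
    - [225, -80, -40, 0, 0]

```text
t: 0.6
eef_pos: [380.5, -450.0, 254.6]
tcp_rot: [-3.142, 0.0, 0.308]
ft_force: [1.5, -0.3, -0.3]
opening: 0.634
grip_force: 0.0
```

Request:
arm_command:
  targets:
    - [45, -16, 0, 0, 0]
    - [90, -32, 0, 0, 0]
    - [109, -40, 0, 0, 0]
    - [109, -40, 0, 0, 0]
    - [109, -40, 0, 0, 0]

```text
t: 1.1
eef_pos: [470.8, -380.1, 254.3]
tcp_rot: [-3.141, 0.001, 0.31]
ft_force: [-0.8, 0.2, -0.6]
opening: 0.217
grip_force: 0.0
```

Request:
arm_command:
  targets:
    - [0, 0, 0, 0, 0]
    - [0, 0, 0, 0, 0]
    - [0, 0, 10, 0, 0]
    - [0, 0, 25, 0, 0]
    - [0, 0, 34, 0, 0]

```text
t: 1.6
eef_pos: [470.2, -380.3, 219.1]
tcp_rot: [-3.14, 0.001, 0.308]
ft_force: [0.2, 0.0, -0.1]
opening: 0.004
grip_force: 0.0
```

Request:
arm_command:
  targets:
    - [2, 1, 6, 0, 0]
    - [2, 1, 12, 0, 0]
    - [2, 1, 18, 0, 0]
    - [2, 1, 24, 0, 0]
    - [2, 1, 30, 0, 0]

```text
t: 2.1
eef_pos: [473.5, -380.9, 191.0]
tcp_rot: [3.14, -0.001, 0.309]
ft_force: [-0.3, -0.6, 5.3]
opening: 0.008
grip_force: 2.5
```

Request:
arm_command:
  targets:
    - [0, 0, 3, 0, 0]
    - [0, 0, 6, 0, 0]
    - [0, 0, 8, 0, 0]
    - [0, 0, 9, 0, 0]
    - [0, 0, 9, 0, 0]

```text
t: 2.6
eef_pos: [473.2, -380.6, 181.7]
tcp_rot: [3.141, -0.0, 0.309]
ft_force: [0.0, -0.2, 3.9]
opening: 0.005
grip_force: 1.9
```

Request:
arm_command:
  targets:
    - [0, 0, 0.5, 0, 0]
    - [0, 0, 1, 0, 0]
    - [0, 0, 1.5, 0, 0]
    - [0, 0, 2, 0, 0]

```text
t: 3.0
eef_pos: [473.5, -380.9, 180.4]
tcp_rot: [3.14, -0.001, 0.309]
ft_force: [0.1, -0.4, 12.7]
opening: 0.003
grip_force: 5.8
```

Request:
arm_command:
  targets:
    - [0, 0, 0.5, 0, 0]
    - [0, 0, 0.8, 0, 0]
    - [0, 0, 0.8, 0, 0]

```text
t: 3.3
eef_pos: [473.8, -381.2, 180.2]
tcp_rot: [3.139, -0.001, 0.309]
ft_force: [-0.3, 0.4, 13.9]
opening: 0.003
grip_force: 6.8
```

The force rose well past 8 N with the TCP at z = 180, so the plunger is home. Next I back off, open and go down around the barrel.

Request:
arm_command:
  targets:
    - [0, 0, -20, 0, 0.7]
    - [0, -1, -30, 0, 0.7]
    - [0, -1, -30, 0, 0.7]
    - [0, -1, -30, 0, 0.7]
    - [0, -1, -30, 0, 0.7]

```text
t: 3.8
eef_pos: [472.6, -379.3, 208.0]
tcp_rot: [-3.141, 0.001, 0.309]
ft_force: [0.0, 0.3, -0.7]
opening: 0.37
grip_force: 0.0
```

Request:
arm_command:
  targets:
    - [0, 0, 0, 0, 0.7]
    - [0, 0, 0, 0, 0.7]
    - [0, 0, 25, 0, 0.7]
    - [0, 0, 50, 0, 0.7]
    - [0, 0, 75, 0, 0.7]

```text
t: 4.3
eef_pos: [472.8, -379.5, 132.9]
tcp_rot: [3.141, -0.0, 0.309]
ft_force: [0.4, -0.2, -0.3]
opening: 0.696
grip_force: 0.0
```

Request:
arm_command:
  targets:
    - [0, 0, 10, 0, 0.7]
    - [0, 0, 18, 0, 0.5]
    - [0, 0, 18, 0, 0]
    - [0, 0, 18, 0, 0]
    - [0, 0, 18, 0, 0]

```text
t: 4.8
eef_pos: [473.2, -379.9, 116.8]
tcp_rot: [3.14, -0.001, 0.309]
ft_force: [0.9, 0.4, -0.7]
opening: 0.423
grip_force: 0.0
```

Request:
arm_command:
  targets:
    - [0, 0, 0, 0, 0]
    - [0, 0, 0, 0, 0]
    - [0, 0, 0, 0, 0]
    - [0, 0, 0, 0, 0]
    - [0, 0, 0, 0, 0]

```text
t: 5.3
eef_pos: [472.9, -379.4, 116.1]
tcp_rot: [-3.142, -0.0, 0.309]
ft_force: [-0.7, 1.3, 6.1]
opening: 0.215
grip_force: 30.0
```

Request:
arm_command:
  targets:
    - [0, 0, -10, 0, 0]
    - [0, 0, -25, 0, 0]
    - [0, 0, -42, 0, 0]
    - [0, 0, -55, 0, 0]
    - [0, 0, -60, 0, 0]

```text
t: 5.8
eef_pos: [473.2, -380.0, 177.5]
tcp_rot: [3.14, -0.001, 0.309]
ft_force: [0.3, -0.1, -0.1]
opening: 0.212
grip_force: 30.0
```

```bash
python3 - <<'E'
from h import *
s=snap('side')['f'];t=snap('top')['f']
print(env.state()['eef_pos'],env.state()['ft_force'])
cv2.imwrite('pics/l1.png',np.hstack([cv2.resize(s[150:400,230:390],None,fx=2.4,fy=2.4),cv2.resize(t[200:450,330:490],None,fx=2.4,fy=2.4)])[:,:,::-1])
E
```

```text
Traceback (most recent call last):
KeyError: 'f'
```

```bash
python3 - <<'E'
from h import *
s=snap('side')['frame'];t=snap('top')['frame']
print(env.state()['eef_pos'],env.state()['ft_force'])
cv2.imwrite('pics/l1.png',np.hstack([cv2.resize(s[150:390,230:390],None,fx=2.4,fy=2.4),cv2.resize(t[200:440,330:490],None,fx=2.4,fy=2.4)])[:,:,::-1])
E
```

```text
[ 472.76176512 -379.57042213  175.77627824] [-0.4573967  -0.4768855  -0.88133375]
```

View pics/l1.png

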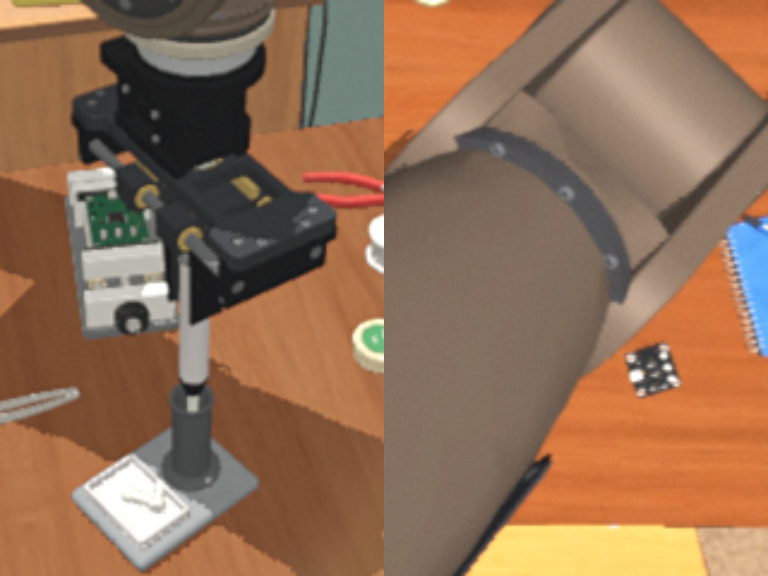

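The pump is raised and held upright, and its white nozzle is still just inside the mouth, at about (193,400) in the left crop. Next I swing the grip along an arc so the pump pivots against the rim.

Request:
arm_command:
  targets:
    - [9, 0, 0, 0, 0]
    - [18, 0, 1, 0, 0]
    - [26, 0, 2, 0, 0]
    - [35, 0, 5, 0, 0]
    - [43, 0, 7, 0, 0]

```text
t: 6.45
eef_pos: [514.6, -366.1, 168.3]
tcp_rot: [-3.141, 0.0, 0.309]
ft_force: [-1.0, -1.8, 1.4]
opening: 0.212
grip_force: 30.0
```

Request:
arm_command:
  targets:
    - [5, 0, 3, 0, 0]
    - [10, 0, 6, 0, 0]
    - [15, 0, 9, 0, 0]
    - [19, 0, 12, 0, 0]
    - [22, 0, 15, 0, 0]

```text
t: 6.95
eef_pos: [537.8, -360.4, 156.6]
tcp_rot: [3.136, -0.006, 0.309]
ft_force: [7.4, 3.0, 20.3]
opening: 0.216
grip_force: 30.0
```

```bash
python3 - <<'E'
from h import *
s=snap('side')['frame']
print(env.state()['eef_pos'],env.state()['ft_force'])
cv2.imwrite('pics/l2.png',cv2.resize(s[220:370,270:430],None,fx=4,fy=4,interpolation=cv2.INTER_CUBIC)[:,:,::-1])
E
```

```text
[ 538.1507363  -360.18805813  156.22439718] [ 8.16623625  2.66500554 17.83617387]
```

View pics/l2.png

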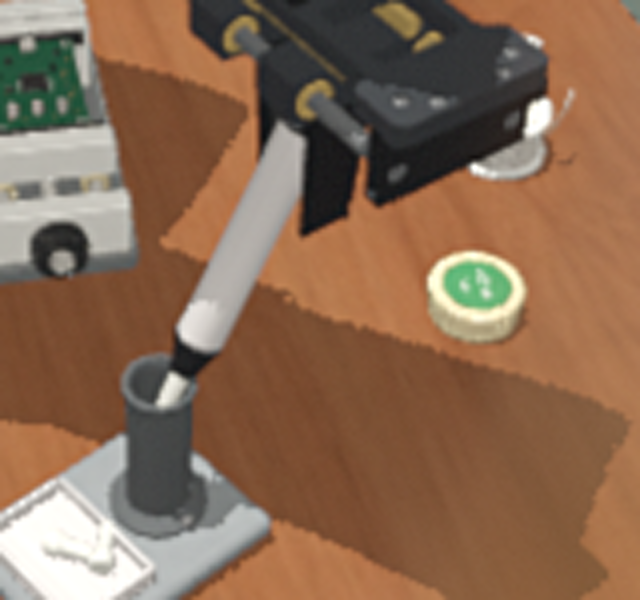

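The pump pivots as planned: it leans about 35° to the right, with the nozzle in the mouth at about (165,395). The force is rising, so I'll ease it outwards a little and finish the arc.

Request:
arm_command:
  targets:
    - [5, 0, -4, 0, 0]
    - [10, 0, -1, 0, 0]
    - [14, 0, 3, 0, 0]
    - [18, 0, 7, 0, 0]
    - [20, 0, 9, 0, 0]

```text
t: 7.5
eef_pos: [555.7, -353.7, 145.3]
tcp_rot: [3.139, -0.003, 0.309]
ft_force: [6.0, 2.1, 11.3]
opening: 0.216
grip_force: 30.0
```

```bash
python3 - <<'E'
from h import *
s=snap('side')['frame']
print(env.state()['eef_pos'],env.state()['ft_force'])
cv2.imwrite('pics/l3.png',cv2.resize(s[220:370,270:430],None,fx=4,fy=4,interpolation=cv2.INTER_CUBIC)[:,:,::-1])
E
```

```text
[ 555.84785841 -353.61682388  145.14591387] [ 5.58701333  1.07129727 11.29918387]
```

View pics/l3.png

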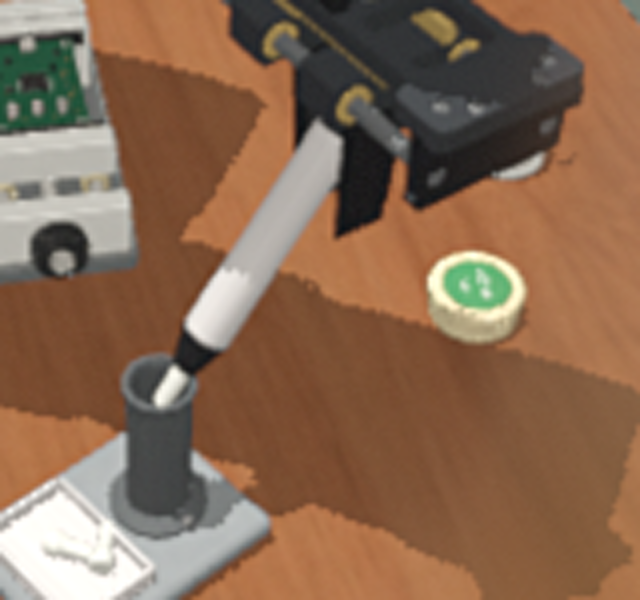

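The pump now leans further. Barrel axis points in the crop: (212,335) and (318,145), with the nozzle entering the mouth at (163,398). I'll compute the tilt in the vertical plane of the pivot.

```bash
cat >> h.py <<'E'
def plane(n,u,v,p0,yaw):
    o,r=ray(n,u,v); nn=np.array([np.sin(yaw),-np.cos(yaw),0]); return o+r*(nn@(p0-o))/(nn@r)
E
python3 - <<'E'
from h import *
S=env.state(); g=S['eef_pos']+[0,0,19]; yaw=.309
u=np.array([np.cos(yaw),np.sin(yaw),0])
for c in((212,335),(318,145),(163,398)):
    p=plane('side',270+c[0]/4-.4,220+c[1]/4-.4,g,yaw); d=g-p
    print(p.round(1),'u',(d@u).round(1),'z',d[2].round(1),'tilt',np.degrees(np.arctan2(d@u,d[2])).round(1),np.linalg.norm(d).round(1))
print(proj('side',g))
E
```

```text
[ 496.8 -372.5  106.5] u 61.9 z 57.6 tilt 47.1 84.6
[ 543.2 -357.7  187.5] u 13.3 z -23.4 tilt 150.4 26.9
[ 474.  -379.7   82.5] u 85.9 z 81.7 tilt 46.4 118.5
[354.7 263.9]
```

Request:
arm_command:
  targets:
    - [12, 0, -14, 0, 0]
    - [24, 0, -28, 0, 0]
    - [30, -5, -42, 0, 0]
    - [36, -20, -50, 0, 0]
    - [42, -45, -50, 0, 0]

```text
t: 8.05
eef_pos: [580.2, -297.6, 195.4]
tcp_rot: [3.141, -0.001, 0.308]
ft_force: [-0.0, -0.4, -0.6]
opening: 0.217
grip_force: 30.0
```

Request:
arm_command:
  targets:
    - [9, -32, 0, 0, 0]
    - [18, -64, 0, 0, 0]
    - [28, -98, 0, 0, 0]
    - [37, -132, 0, 0, 0]
    - [42, -160, 0, 0, 0]

```text
t: 8.55
eef_pos: [570.6, -130.1, 194.6]
tcp_rot: [-3.141, 0.0, 0.31]
ft_force: [1.0, -0.8, -1.1]
opening: 0.215
grip_force: 30.0
```

Request:
arm_command:
  targets:
    - [3, -30, 0, 0, 0]
    - [5, -55, 0, 0, 0]
    - [6, -66, 5, 0, 0]
    - [6, -68, 10, 0, 0]
    - [6, -68, 10, 0, 0]

```text
t: 9.05
eef_pos: [556.2, -66.4, 183.9]
tcp_rot: [-3.141, 0.001, 0.309]
ft_force: [-0.4, -0.1, -0.8]
opening: 0.214
grip_force: 30.0
```

```bash
python3 - <<'E'
from h import *
s=snap('side')['frame'];t=snap('top')['frame']
S=env.state(); g=S['eef_pos']+[0,0,19]
print(g,S['ft_force'],S['opening'],proj('side',g),proj('top',g))
u,v=proj('side',g).astype(int); x,y=max(0,u-80),max(0,v-30); print(x,y)
cv2.imwrite('pics/l4.png',cv2.resize(s[y:y+110,x:x+150],None,fx=5,fy=5,interpolation=cv2.INTER_CUBIC)[:,:,::-1])
E
```

```text
[556.71295148 -67.12237327 203.48096938] [-0.64940944 -1.02282992 -1.30703335] 0.21361068785512244 [309.4 159.6] [214.8 218.6]
229 129
```

View pics/l4.png

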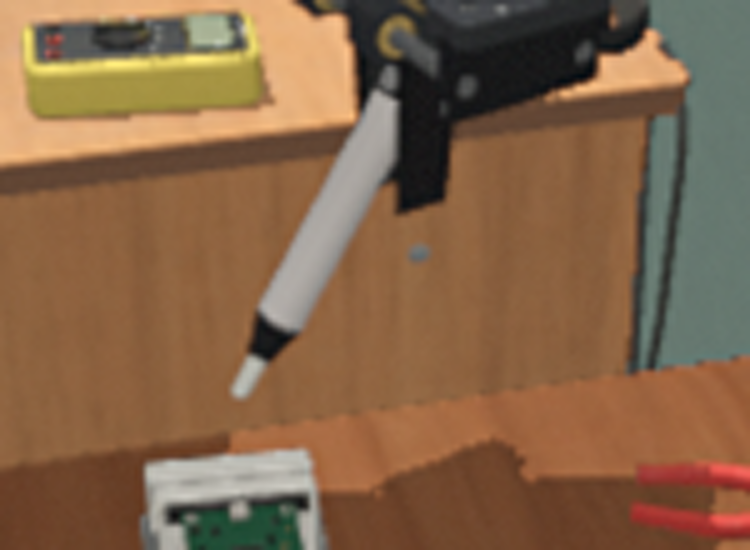

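The nozzle end is at crop (240,395). The barrel's lower end is centred at about (281,319), and its axis higher up at about (372,150). The connector is below, at (240,510).

```bash
python3 - <<'E'
from h import *
g=np.array([556.7,-67.1,203.5]); yaw=.309; u=np.array([np.cos(yaw),np.sin(yaw),0])
P=[]
for c in((240,395),(281,319),(372,150),(240,508)):
    p=plane('side',229+c[0]/5-.4,129+c[1]/5-.4,g,yaw); P.append(p); print(p.round(1),'rel u,z',((p-g)@u).round(1),(p-g)[2].round(1))
for a,b in((0,1),(0,2),(1,2)):
    d=P[b]-P[a]; print(a,b,np.degrees(np.arctan2(d@u,d[2])).round(1),np.linalg.norm(d).round(1))
for th in (40,45):
    n=g-118*(u*np.sin(np.radians(th))+np.array([0,0,np.cos(np.radians(th))])); print(th,n.round(1),proj('side',n),(proj('side',n)-[229,129])*5)
E
```

```text
[479.7 -91.7 114.1] rel u,z -80.9 -89.4
[499.4 -85.4 144.6] rel u,z -60.1 -58.9
[541.9 -71.8 210.2] rel u,z -15.5 6.7
[477.3 -92.4  55.8] rel u,z -83.3 -147.7
0 1 34.3 36.8
0 2 34.2 116.2
1 2 34.2 79.3
40 [484.4 -90.2 113.1] [278.7 207.3] [248.5 391.5]
45 [477.2 -92.5 120.1] [275.4 205.6] [232. 383.]
```

```bash
python3 - <<'E'
from h import *
e=np.array([556.7,-67.1,184.5]); yaw=.309; x=np.array([np.cos(yaw),np.sin(yaw),0]); y=np.array([np.sin(yaw),-np.cos(yaw),0]);z=np.array([0,0,-1])
for n,p in(('near tip in',e+10*y),('near out',e+22*y),('near out -x',e+22*y-10*x),('near out +x',e+22*y+10*x),('far out',e-22*y)):
    print(n,(proj('side',p)-[229,129])*5)
s=np.load('side.npz')['f'];t=np.load('top.npz')['f']
a=cv2.resize(s[125:185,280:360],None,fx=5,fy=5,interpolation=cv2.INTER_CUBIC)
b=cv2.resize(t[190:290,200:260],(360,600),interpolation=cv2.INTER_CUBIC)
c=np.zeros((600,760,3),np.uint8); c[:300,:400]=a; c[:,400:]=b
cv2.imwrite('pics/l5.png',c[:,:,::-1])
E
```

```text
near tip in [415. 204.]
near out [431.  216.5]
near out -x [410.5 223. ]
near out +x [451.5 210. ]
far out [373.5 171.5]
```

View pics/l5.png

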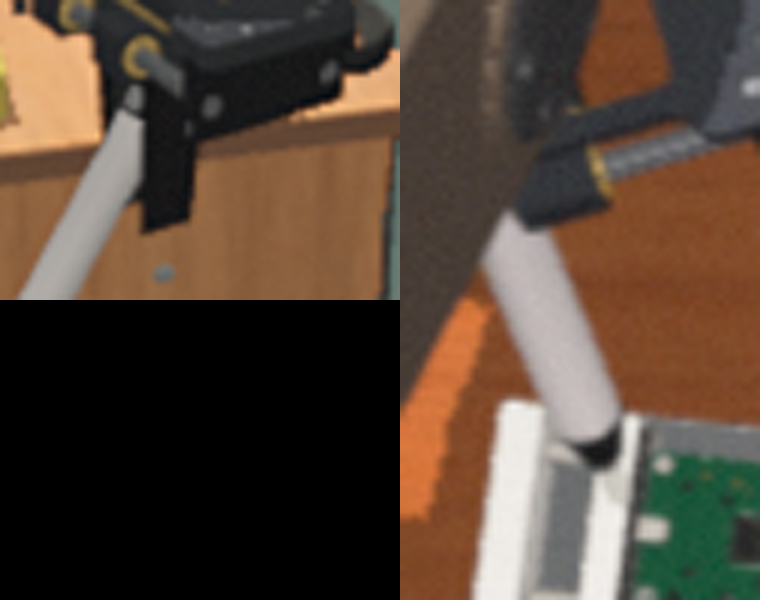

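The top view shows the nozzle end at about (622,497), the barrel's lower end at (585,428) and its upper visible part at about (515,235). The two views give the pump's axis without assuming the plane, so I'll triangulate it.

```bash
cat >> h.py <<'E'
def tri(a,b):
    o1,d1=ray('top',*a);o2,d2=ray('side',*b)
    s=np.linalg.lstsq(np.c_[d1,-d2],o2-o1,rcond=None)[0]
    p,q=o1+s[0]*d1,o2+s[1]*d2; return (p+q)/2,q-p
def axis3(t1,t2,s1,s2):
    n=[]
    for c,a,b in(('top',t1,t2),('side',s1,s2)):
        o,r1=ray(c,*a);_,r2=ray(c,*b);n.append(np.cross(r1,r2))
    d=np.cross(*n); d/=np.linalg.norm(d); return d*np.sign(d[2])
E
python3 - <<'E'
from h import *
T=lambda x,y:(200+(x-400)/6-.4,190+y/6-.4); Sd=lambda x,y:(229+x/5-.4,129+y/5-.4)
N,e=tri(T(622,497),Sd(240,395)); print('nozzle',N,e)
B,e=tri(T(585,428),Sd(281,319)); print('barrel end',B,e, np.linalg.norm(B-N))
d=axis3(T(585,428),T(515,235),Sd(281,319),Sd(372,150)); print(d,np.degrees(np.arccos(d[2])),np.degrees(np.arctan2(d[1],d[0])))
d2=axis3(T(622,497),T(515,235),Sd(240,395),Sd(372,150)); print(d2,np.degrees(np.arccos(d2[2])),np.degrees(np.arctan2(d2[1],d2[0])))
g=np.array([556.7,-67.1,203.5])
for dd in(d,d2): w=g-N; print('along',w@dd,'off',(w-(w@dd)*dd).round(1))
E
```

```text
nozzle [479.44698367 -92.04340565 114.35328608] [ 0.30938553 -0.03551724  0.03242065]
barrel end [497.34916822 -85.67902573 144.68840419] [ 3.92291598 -0.51774314  0.47457959] 35.794034903687674
[0.51389287 0.11006117 0.85076475] 31.705055065935248 12.08849656193388
[0.52811336 0.14887034 0.83602267] 33.27752416034814 15.742660645090297
along 118.28795648193407 off [ 16.5  11.9 -11.5]
along 119.04035695339567 off [ 14.4   7.2 -10.4]
```

The pump pivoted about its collar, at about 145 mm from the nozzle instead of 118, so its tilt is only about 34°. I'll take it back to the tube mouth and finish the arc with the right radius.

Request:
arm_command:
  targets:
    - [-8, 20, -5, 0, 0]
    - [-18, 50, -5, 0, 0]
    - [-28, 82, -5, 0, 0]
    - [-38, 116, -5, 0, 0]
    - [-48, 150, -5, 0, 0]

```text
t: 9.65
eef_pos: [556.3, -226.3, 189.8]
tcp_rot: [3.141, -0.0, 0.308]
ft_force: [0.6, 0.7, -0.6]
opening: 0.213
grip_force: 30.0
```

Request:
arm_command:
  targets:
    - [-11, 34, 0, 0, 0]
    - [-22, 66, 0, 0, 0]
    - [-34, 96, 0, 0, 0]
    - [-42, 114, 0, 0, 0]
    - [-46, 122, 0, 0, 0]

```text
t: 10.15
eef_pos: [549.0, -356.1, 189.4]
tcp_rot: [-3.141, 0.0, 0.306]
ft_force: [0.3, -0.6, -1.4]
opening: 0.214
grip_force: 30.0
```

```bash
python3 - <<'E'
from h import *
s=snap('side')['frame']
S=env.state(); g=S['eef_pos']+[0,0,19]
print(g,S['ft_force'])
N=g+[479.4-556.7,-92+67.1,114.4-203.5]; print('N',N.round(1),proj('side',N),proj('side',[473.2,-378.5,90]))
cv2.imwrite('pics/l6.png',cv2.resize(s[220:370,270:430],None,fx=5,fy=5,interpolation=cv2.INTER_CUBIC)[150:,:600,::-1])
E
```

```text
[ 549.03057721 -356.13141405  208.4748697 ] [-0.50758169 -0.9616002  -1.46175972]
N [ 471.7 -381.   119.4] [309.4 304.5] [309.7 315.6]
```

View pics/l6.png

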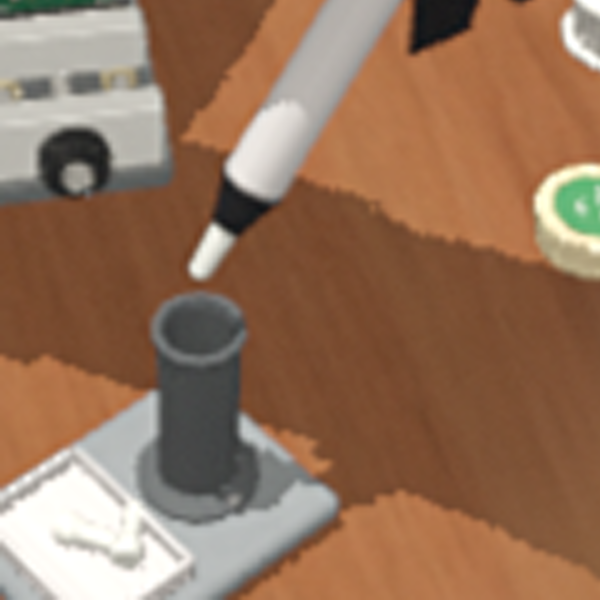

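The nozzle end is at (200,272), directly over the mouth centre at (199,328), as predicted. I lower it about 9 mm into the mouth and arc to about 47°.

Request:
arm_command:
  targets:
    - [2, -2, 8, 0, 0]
    - [2, -2, 17, 0, 0]
    - [2, -2, 26, 0, 0]
    - [2, -2, 34, 0, 0]
    - [2, -2, 38, 0, 0]

```text
t: 10.7
eef_pos: [550.9, -350.8, 150.7]
tcp_rot: [-3.141, 0.001, 0.309]
ft_force: [-0.8, 0.6, -0.6]
opening: 0.213
grip_force: 30.0
```

Request:
arm_command:
  targets:
    - [6, 0, 4, 0, 0]
    - [11, 0, 9, 0, 0]
    - [16, 0, 14, 0, 0]
    - [20, 0, 18, 0, 0]
    - [23, 0, 21, 0, 0]

```text
t: 11.2
eef_pos: [573.4, -344.3, 130.5]
tcp_rot: [3.141, -0.0, 0.309]
ft_force: [-0.2, -1.3, 1.0]
opening: 0.216
grip_force: 30.0
```

Request:
arm_command:
  targets:
    - [12, 0, -12, 0, 0]
    - [24, 0, -25, 0, 0]
    - [30, -5, -38, 0, 0]
    - [36, -20, -45, 0, 0]
    - [42, -45, -45, 0, 0]

```text
t: 11.7
eef_pos: [599.3, -288.4, 176.7]
tcp_rot: [3.14, -0.001, 0.308]
ft_force: [0.0, 0.5, -1.4]
opening: 0.214
grip_force: 30.0
```

Request:
arm_command:
  targets:
    - [9, -32, 0, 0, 0]
    - [18, -64, 0, 0, 0]
    - [28, -98, 0, 0, 0]
    - [37, -132, 0, 0, 0]
    - [42, -160, 0, 0, 0]

```text
t: 12.2
eef_pos: [589.7, -120.9, 175.9]
tcp_rot: [-3.141, 0.0, 0.31]
ft_force: [-0.1, -0.4, -0.8]
opening: 0.215
grip_force: 30.0
```

Request:
arm_command:
  targets:
    - [2, -30, 0, 0, 0]
    - [4, -52, 0, 0, 0]
    - [5, -62, 5, 0, 0]
    - [5, -64, 10, 0, 0]
    - [5, -64, 10, 0, 0]

```text
t: 12.7
eef_pos: [575.6, -61.3, 165.0]
tcp_rot: [-3.141, 0.001, 0.309]
ft_force: [-0.4, -0.7, 0.0]
opening: 0.215
grip_force: 30.0
```

```bash
python3 - <<'E'
from h import *
s=snap('side')['frame'];t=snap('top')['frame']
S=env.state(); g=S['eef_pos']+[0,0,19]
print(g,S['ft_force'],S['tcp_rot'])
a=cv2.resize(s[150:250,250:325],None,fx=5,fy=5,interpolation=cv2.INTER_CUBIC)
b=cv2.resize(t[195:295,195:275],None,fx=5,fy=5,interpolation=cv2.INTER_CUBIC)
cv2.imwrite('pics/l7.png',np.hstack([a,b])[:,:,::-1])
E
```

```text
[576.04342585 -61.9816836  184.50991869] [ 0.40771607 -0.12240176 -1.14944128] [3.14156691e+00 3.57032523e-04 3.08000303e-01]
```

View pics/l7.png

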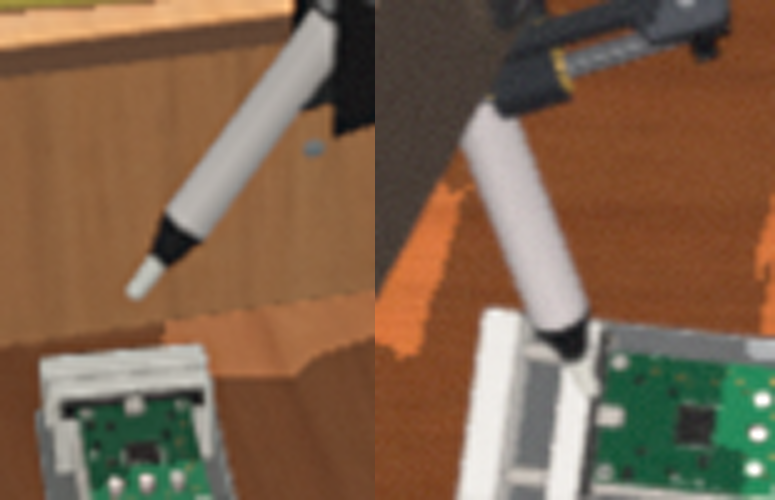

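Side view: nozzle end at (134,294), barrel axis from (185,227) to (318,40). Top view: nozzle end at about (590,393), barrel axis from (560,325) to (493,125). That used up my picture budget (11 views, one over the 10 allowed), so I'll work from numbers alone from here.

```bash
python3 - <<'E'
from h import *
T=lambda x,y:(195+(x-375)/5-.4,195+y/5-.4); Sd=lambda x,y:(250+x/5-.4,150+y/5-.4)
g=np.array([576.0,-62,184.5]); yaw=.309; u=np.array([np.cos(yaw),np.sin(yaw),0])
N,e=tri(T(590,393),Sd(134,294)); print('N tri',N.round(1),e.round(1))
for a in((134,294),(185,227),(318,40)):
    p=plane('side',*Sd(*a),g,yaw); print(p.round(1),((p-g)@u).round(1),(p-g)[2].round(1))
P=[plane('side',*Sd(*a),g,yaw) for a in((134,294),(185,227),(318,40))]
for i,j in((0,1),(0,2),(1,2)):
    d=P[j]-P[i]; print(np.degrees(np.arctan2(d@u,d[2])).round(1),np.linalg.norm(d).round(1))
d=axis3(T(560,325),T(493,125),Sd(185,227),Sd(318,40)); print(d,np.degrees(np.arccos(d[2])))
c=tri((242,278.2),(277,230.5))[0]; print('conn side px now',(277,230.5),'crop side conn',Sd(135,403), atz('side',*Sd(135,403),54),atz('top',*T(610,414),54))
E
```

```text
N tri [478.4 -93.8 113.6] [ 0.7 -0.1  0.1]
[478.9 -93.  113.1] -101.9 -71.4
[503.1 -85.3 137.5] -76.5 -47.0
[565.1 -65.5 206. ] -11.4 21.5
46.1 35.2
44.2 129.7
43.6 94.5
[0.63791439 0.1513353  0.75509129] 40.96665288544426
conn side px now (277, 230.5) crop side conn (276.6, 230.2) [477.75828171 -90.15960604  54.        ] [477.44642331 -92.25803681  54.        ]
```

Tilt is about 44°, with the nozzle end at (478.6, -93.3, 113). I lower it 48 mm, with a small sideways correction.

Request:
arm_command:
  targets:
    - [-1, -1.5, 12, 0, 0]
    - [-1, -1.5, 26, 0, 0]
    - [-1, -1.5, 38, 0, 0]
    - [-1, -1.5, 45, 0, 0]
    - [-1, -1.5, 48, 0, 0]

```text
t: 13.3
eef_pos: [574.3, -60.2, 116.8]
tcp_rot: [-3.141, 0.001, 0.308]
ft_force: [-0.7, -0.5, -0.9]
opening: 0.215
grip_force: 30.0
```

Request:
arm_command:
  targets:
    - [0, 0, 0, 0, 0]
    - [0, 0, 0, 0, 0]
    - [0, 0, 0, 0, 0]

```text
t: 13.6
eef_pos: [574.8, -60.1, 118.3]
tcp_rot: [3.141, -0.001, 0.309]
ft_force: [-0.2, -0.6, -0.1]
opening: 0.215
grip_force: 30.0
```

```bash
python3 - <<'E'
from h import *
old=np.load('side.npz')['f'].astype(int)
s=snap('side')['frame'].astype(int);S=env.state(); e=S['eef_pos']; g=e+[0,0,19]
N=g+[478.6-576,-93.3+62,113.2-184.5]; print(e,S['ft_force'],'N',N.round(1),proj('side',N),proj('side',[477.3,-92.2,54]))
# pixels changed and now bright near the predicted nozzle end (new white nozzle)
u,v=proj('side',N).astype(int)
m=s[v-12:v+6,u-8:u+12].mean(2).astype(int); print(u-8,v-12); print(m)
E
```

```text
[574.77394851 -60.094774   118.28604534] [-0.28284858 -0.95726377 -0.64952821] N [477.4 -91.4  66. ] [276.3 226.1] [276.6 230.8]
268 214
[[101 100  99  99 100 102 102 103 104 105 104  99  95  61  29  22  24  38
   74 117]
 [100 102 100  99  93  88  92  94  92  91  87  84  75  47  25  28  25  24
   25  48]
 [ 93  89  86  83  80  77  78  77  77  76  76  75  58  35  27  28  26  26
   22  18]
 [ 78  78  76  73  73  74  74  73  71  72  72  67  44  28  25  28  28  24
   17  14]
 [ 73  73  70  70  69  70  68  67  66  69  71  65  43  27  21  25  21  16
   29  65]
 [ 69  73  72  75  80  85  89  86  83  93  98 109 109  73  33  15  18  44
  105 165]
 [102 115 122 135 149 169 180 174 171 173 161 171 179 154 100  53  73 130
  171 189]
 [174 176 176 179 180 187 191 190 190 188 180 185 189 178 157 146 167 181
  187 187]
 [188 188 188 186 186 186 182 184 183 179 180 185 181 170 179 192 199 198
  193 185]
 [184 185 188 188 192 191 187 185 174 178 184 182 170 159 170 177 180 180
  177 166]
 [173 173 173 173 175 177 177 176 171 182 184 174 162 164 173 176 182 182
  181 179]
 [156 165 170 172 176 183 187 181 180 183 176 170 176 183 186 187 189 189
  189 190]
 [178 181 183 183 185 189 191 188 187 180 168 177 187 189 190 191 192 193
  196 196]
 [191 190 188 188 190 190 191 192 191 171 167 166 162 163 164 154 147 140
  139 138]
 [186 175 168 164 157 146 139 135 131 114 117 110 106 107 103  89  80  67
   57  53]
 [128 118 114 106  95  82  80 109 135 137  94  54  52  52  48  44  43  49
   52  42]
 [ 55  53  55  51  46  41  65 138 160 162 113  57  46  48  48  47  55  98
   88  74]
 [ 51  45  46  47  48  45  65 141 160 160 122  70  52  56  53  52  54  90
   89  75]]
```

Request:
arm_command:
  targets:
    - [0, 0.5, 1, 0, 0]
    - [0, 0.5, 1.5, 0, 0]
    - [0, 0.5, 1.5, 0, 0]
    - [0, 0.5, 1.5, 0, 0]
    - [0, 0.5, 1.5, 0, 0]

```text
t: 14.15
eef_pos: [574.7, -60.6, 116.3]
tcp_rot: [3.141, 0.0, 0.309]
ft_force: [0.4, -0.8, -0.4]
opening: 0.213
grip_force: 30.0
```

```bash
python3 - <<'E'
from h import *
S=env.state(); print(S['eef_pos'],S['ft_force'],S['qvel'].round(3))
print(env.job_done())
E
```

```text
[574.71774634 -60.55631923 116.32629388] [ 0.37514694 -0.84001654 -0.39437415] [-0.001  0.001  0.    -0.001 -0.    -0.001]
the job is handed in; nothing more can be done
None
```

I pushed the plunger home in the tube, drew the pump out, and handed in holding it nozzle down at about 44°, its end about 10 mm above the connector by my camera estimate, with no contact force sensed and no verdict returned; I viewed 11 pictures, one over the limit of 10.

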